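Weigh in the loaded jar

ROBOT

A 6-joint arm with a two-finger parallel gripper is mounted at the origin on the work surface. World frame = base frame: x ahead of the robot, y to its left, z up, the work surface at z = 0. Lengths are in m, angles in rad, forces in N, time in s.
With the tool pointing down it reaches from about 0.35 to 0.975 m from the base axis. Payload 7.1 kg.
Tool frame: the origin (TCP) lies midway between the tips of the shut fingers; the grasp point (between the pads) lies 19 mm behind it; z points along the fingers, y is the line along which they close (so a half turn about z gives the same grasp; the last joint's range is limited). The gripper opens to 88 mm and grips with 3 to 60 N. Pads are 20 mm wide; open, the fingers measure 115 mm over their backs; the gripper's body (75 mm by 178 mm) begins 61 mm behind the grasp point.
Start: joints at [-1.271, 0.423, 1.63, -0, 1.089, -0.019], TCP at [0.196, -0.593, 0.223] pointing down, gripper open.
Joint ranges: [-3, 3], [-0.9, 2.11], [0.09, 2.58], [-1.31, 4.45], [0.11, 2.69], [-2.54, 2.54]. Speed limits (rad/s): [2.39, 2.39, 3.01, 3.14, 3.14, 3.14].

INTERFACE

Orientations are given as a 3x3 rotation matrix whose columns are the frame's x, y, z axes.
In Python, from bench import state, get_image, camera_info, job_done, masks_of, place_of gives the robot as it stands.
- The arm moves only by the shell command python3 -m pendant 'ROWS' [FORCE]. ROWS is text: rows parted by semicolons, each of 5 numbers parted by spaces: the shift along the world's x, y, z in mm, then the turn about the world's z in degrees, then the finger opening in mm, from 0 to 87.8. In form: tx ty tz yaw gripper; .... A call has 1 to 12 rows; each row is the pose to reach, as a shift and turn from the pose commanded when the call began; what a row does not reach only later rows make up. A row lasts 1/10 s, in which the tool goes at most 50 mm and 8.59 degrees, less where a joint would pass 70% of its speed; a pose out of reach is approached as far as the arm can. A call with a gripper value outside its range is refused whole. The fingers move at their own pace and stop on an object; FORCE is the grip in N (left out, the last holds). Time passes only in rows, so rows that repeat a pose let the fingers close. It gives the time, the measured TCP pose, the force, the opening and the grip force at its end, in the units of the state.
- state(): the state, without advancing time (a new reading comes with each control period).
- get_image(name): name is "scene" or "top" or "wrist"; returns the picture (400x640x3 uint8, red, green, blue); there is no depth.
- camera_info(name): a dict with "intrinsics" (3x3 intrinsics, pixels), "world_to_cam" (4x4, takes a point from world to camera coordinates); the wrist camera has in their place "hand_eye" (4x4, takes a point from camera to tool coordinates, whose origin is the TCP and whose axes are the flange's). Camera axes: x right, y down, z forward; pixel columns grow to the right and rows downward; lengths in m; the calibration is good to about 2 mm. A picture is of the moment at which its call begins: read the wrist's pose just before it. camera_info takes no time and is no camera call.
- job_done(): hands the job in; it is judged then, once.
Trained networks look in the newest picture that a camera, given by its name, has taken for a name from the list of things; names that differ only in an ending like _2 or _b are one class to them, and where a whole thing is asked for, a point or a joint stands for the part that bears it (a point fixed in the world has none). Each returns a list of dicts, best first, with "p" (0 to 1); they miss things now and then, are a little off and sometimes report something else, mostly with a low value. They report only what shows in the picture. A call takes as long as a camera call. They do not tell look-alikes from the thing itself.
- masks_of(camera, query): "region" (400x640 bool, what is visible of it).
- place_of(camera, query): "position" ([x, y, z] in m, in world coordinates, good to about 4 mm: a listed point, or the origin of a listed thing).
The state is a dict: "time_s": time; "joints": joint angles; "qd": joint speeds; "effort": joint torques, N m; "tcp_pos": TCP position; "tool_rot": TCP orientation; "contact_force": force on the tool from outside, world axes, zero at the start; "torque": the same for the moment, N m; "width": opening from 0.0 (shut) to 1.0 (fully open); "grip_force": force on a finger pad.
Only numpy, scipy, OpenCV 4.12 (cv2) and the standard library are available. Lean on these libraries where they do the work, as an engineer would, in place of code of your own. Each camera call takes 0.05 s, during which the arm holds its last target. There are 200 camera calls.

TASK

One of the two blue-lidded jars on the bench holds a steel sinker, the other only a plug of foam; from outside they look the same, so feel which is heavier. Stand the heavy jar upright on the round pan of the scale, setting it down gently so that the pan never bottoms out, and let go. The light jar must be left, or put back, upright where it stood, and the orange-lidded jar is not to be disturbed.

Things in the scene. Friction and masses are not known exactly. Their poses are not given: they have to be found in the camera images.
- jar_1_mid (a point): First blue-lidded jar: an upright round white plastic jar, 94 mm tall, 52 mm in diameter, with a rigid blue lid 56 mm in diameter that takes up the top 22 mm (72 to 94 mm above its foot). This point is on its axis, half-way up, 47 mm above its foot; z along its axis. It stands on the bench. Either this jar or jar 2 holds the sinker: the light one weighs about 0.1 kg in all, the heavy one 0.4 to 0.55 kg. The contents can shift a few mm inside. The lid does not come off.
- jar_2_mid (a point): Second blue-lidded jar, the same in size and look as the first; this point is again on its axis, 47 mm above its foot.
- jar_orange_mid (a point): Orange-lidded jar of the same shape and size, a bystander that stays where it is; point on its axis, 47 mm above its foot.
- pan_top (a point): Centre of the upper face of the scale's pan: a level steel disc 160 mm in diameter and 6 mm thick, its upper face 84 mm above the bench when empty. The grey scale under it (240 x 200 mm, 54 mm tall) is fixed to the bench; the black display lies beside the pan.
- pan (a joint): How far the sprung pan has sunk, in m: 0 when empty, 0.020 when bottomed out. It sinks about 1.4 mm per newton (stiffness 700 N/m, damped): about 1 mm under the light jar, 5 to 8 mm under the heavy one.
Not all that is in view belongs to the job. What is shaped like the part that bears jar_2_mid but turquoise or yellow is not meant.

How it is judged:
At the end, for the whole second after the job is handed in: The heavy blue-lidded jar stands upright (within 10 degrees) wholly on the pan (its axis within 53 mm of the pan's centre) and the pan has sunk by more than 3.5 mm under its weight; the light blue-lidded jar stands upright within 30 mm of where it started (value of joint pan above 0.0035 m and angle between each of jar_1_mid, jar_2_mid's own z axis and vertical below 0.17 rad and ((horizontal distance between jar_1_mid and pan_top below 0.053 m and z of jar_1_mid in the frame of pan_top between 0.04 and 0.055 m and distance of jar_2_mid from where it was at the start of the episode below 0.03 m) or (horizontal distance between jar_2_mid and pan_top below 0.053 m and z of jar_2_mid in the frame of pan_top between 0.04 and 0.055 m and distance of jar_1_mid from where it was at the start of the episode below 0.03 m))); the robot touches nothing.
It fails at once if the pan is slammed or pressed to its bottom stop (sunk by more than 19 mm) (value of joint pan above 0.019 m).
It fails at once if the orange-lidded jar is shifted by more than 20 mm or knocked over (distance of jar_orange_mid from where it was at the start of the episode above 0.02 m or angle between jar_orange_mid's own z axis and vertical above 0.3 rad).
It also fails if it takes over 61 s, if anything falls off the work surface, if the arm or the gripper's body presses on something with over 40 N, if the wrist force passes 120 N, or if a joint passes its speed limit or range.

## Working session

There is one attempt and no reset: what is moved stays moved. The work goes in short steps, Python scripts to look and compute and a shell command to move; the robot and the scene stay as the last step left them, time stands still between calls to the robot, and variables do not carry over. Pictures are saved under pics/ and viewed, at most 10 in all, crops included, and the job is handed in when it is done.

```bash
mkdir -p pics; python3 - <<'E'
from bench import *
import cv2,numpy as np
for c in("top","scene"):
    im=get_image(c); cv2.imwrite(f"pics/{c}1.png",im[:,:,::-1])
    for q in("jar_1_mid","jar_orange_mid","pan_top"):
        for d in place_of(c,q): print(c,q,round(d["p"],2),np.round(d["position"],3))
    i=camera_info(c);print(i["intrinsics"],np.round(i["world_to_cam"],3))
s=state();print(s["time_s"],s["tcp_pos"],np.round(s["tool_rot"],2),s["contact_force"])
E
```

```text
top jar_1_mid 0.73 [0.528 0.375 0.046]
top jar_orange_mid 0.82 [0.535 0.208 0.048]
top pan_top 0.76 [ 0.521 -0.202  0.085]
top pan_top 0.65 [0.52  0.027 0.047]
[[501.44182905   0.         318.06107209]
 [  0.         501.44182905 198.65224284]
 [  0.           0.           1.        ]] [[-0.022 -0.999 -0.024  0.089]
 [-0.991  0.025 -0.128  0.518]
 [ 0.128  0.02  -0.992  1.137]
 [ 0.     0.     0.     1.   ]]
scene jar_1_mid 0.64 [0.528 0.373 0.047]
scene jar_orange_mid 0.93 [0.534 0.207 0.045]
scene pan_top 0.72 [ 0.524 -0.207  0.083]
[[452.58303988   0.         321.35411136]
 [  0.         452.58303988 205.40321585]
 [  0.           0.           1.        ]] [[-0.672  0.74   0.013  0.306]
 [ 0.555  0.516 -0.653 -0.251]
 [-0.49  -0.432 -0.757  1.465]
 [ 0.     0.     0.     1.   ]]
0.4 [ 0.19589612 -0.59340604  0.22253407] [[ 0.95  0.31 -0.  ]
 [ 0.31 -0.95  0.  ]
 [-0.   -0.   -1.  ]] [-0.56022315  0.27346304 -0.6947218 ]
```

View pics/top1.png

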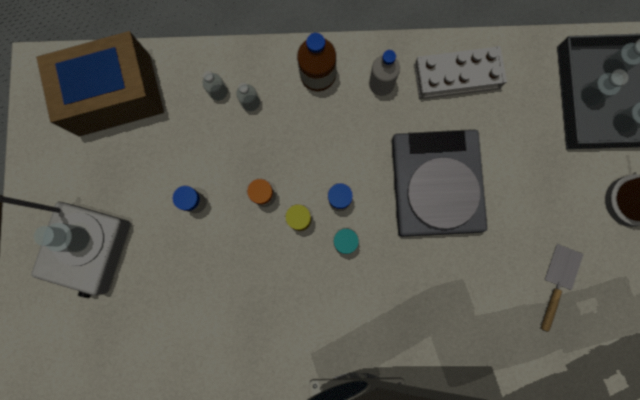

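View pics/scene1.png

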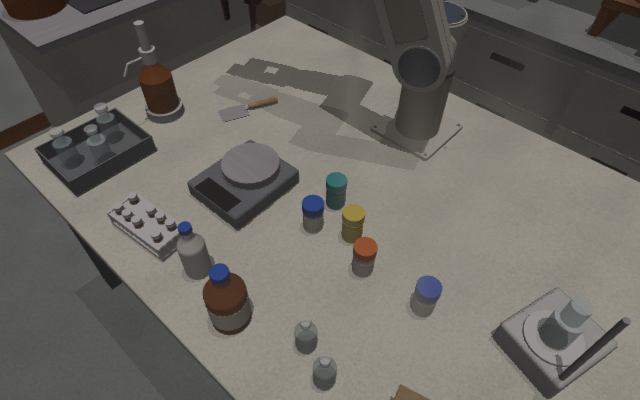

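The top view shows the blue lids at (186,198) and (340,196), orange at (260,191), yellow at (298,217), turquoise at (346,241), and the pan centre at (444,193). The scene view agrees. Next I'll compute the positions from the pixels.

```bash
cat > h.py <<'E'
import numpy as np,cv2
from bench import *
def ray(c,u,v,z):
    i=camera_info(c);T=np.array(i["world_to_cam"]);R=T[:3,:3];o=-R.T@T[:3,3]
    d=R.T@np.linalg.solve(np.array(i["intrinsics"]),[u,v,1]);return o+d*(z-o[2])/d[2]
E
python3 - <<'E'
from h import *
im=cv2.imread("pics/top1.png");hsv=cv2.cvtColor(im,cv2.COLOR_BGR2HSV)
for n,u,v in[("b1",186,198),("b2",340,196),("or",260,191),("ye",298,217),("tu",346,241)]:
    h0=int(hsv[v,u,0]);m=((abs(hsv[...,0].astype(int)-h0)<8)&(hsv[...,1]>110)&(hsv[...,2]>60)).astype(np.uint8)
    k,l,st,ce=cv2.connectedComponentsWithStats(m);j=l[v,u]
    print(n,ce[j].round(1),st[j],ray("top",*ce[j],.09).round(3))
print("pan",ray("top",444,193,.084).round(3))
E
```

```text
b1 [184.6 197.6] [173 186  24  24 456] [0.522 0.375 0.09 ]
b2 [339.7 195.6] [328 184  24  24 465] [0.518 0.028 0.09 ]
or [259.3 190.8] [247 179  25  25 483] [0.533 0.207 0.09 ]
ye [297.8 216.9] [286 205  25  25 494] [0.473 0.122 0.09 ]
tu [345.6 241. ] [334 229  24  25 468] [0.417 0.018 0.09 ]
pan [ 0.519 -0.205  0.084]
```

```bash
python3 -m pendant '322 621 0 -47 87;322 621 0 -47 87;322 621 0 -47 87;322 621 0 -47 87;322 621 0 -47 87;322 621 0 -47 87;322 621 0 -47 87;322 621 0 -47 87;322 621 0 -47 87;322 621 0 -47 87;322 621 0 -47 87;322 621 0 -47 87' 30
python3 -c "
from bench import *
print(state())"
```

```text
time_s: 1.6
tcp_pos: [0.4694, -0.0656, 0.2231]
tool_rot: [[0.877, -0.481, 0.001], [-0.481, -0.877, -0.0], [0.001, -0.0, -1.0]]
contact_force: [0.5, -1.0, -0.1]
width: 0.992
grip_force: 0.0
{'time_s': 1.6, 'joints': array([-1.63846460e-01,  1.99218248e-01,  1.95461800e+00, -7.34163866e-05,
        9.86856027e-01,  1.90839110e+00]), 'qd': array([ 1.03250154e+00,  2.24680215e-01, -2.95483197e-01, -6.72163186e-04,
        6.03659445e-02,  1.02549019e+00]), 'effort': array([ -5.29000238, -41.02474093, -22.44553506,   0.11308012,
         0.08632171,  -1.33195885]), 'tcp_pos': array([ 0.46943226, -0.06556825,  0.22305389]), 'tool_rot': array([[ 8.76909745e-01, -4.80654270e-01,  8.78330838e-04],
       [-4.80654285e-01, -8.76910152e-01, -2.07295694e-04],
       [ 8.69854790e-04, -2.40393867e-04, -9.99999593e-01]]), 'contact_force': array([ 0.47905562, -1.04021399, -0.10768597]), 'torque': array([ 0.04671569, -0.04836169,  0.03239053]), 'grip_force': 0.0, 'width': 0.9917734798203953}
```

```bash
python3 -m pendant '30 70 0 0 87;30 70 0 0 87;30 70 0 0 87;30 70 0 0 87;30 70 0 0 87'
python3 - <<'E'
from h import *
s=state();im=get_image("wrist");cv2.imwrite("pics/w1.png",im[:,:,::-1])
print(np.round(s["tcp_pos"],4),s["contact_force"])
i=camera_info("wrist");H=np.array(i["hand_eye"]);print(H.round(3))
for d in place_of("wrist","jar_1_mid"):print(d["p"],d["position"])
for d in masks_of("wrist","jar_1_mid"):print(d["p"],np.argwhere(d["region"]).mean(0))
E
```

```text
time_s: 2.1
tcp_pos: [0.4981, 0.0015, 0.2226]
tool_rot: [[0.876, -0.481, -0.001], [-0.481, -0.876, -0.0], [-0.0, 0.0, -1.0]]
contact_force: [-0.4, -0.5, -0.5]
width: 0.995
grip_force: 0.0
[0.4981 0.0015 0.2226] [-0.35628792 -0.51384333 -0.45905328]
[[ 0.    -0.959 -0.285  0.079]
 [ 1.     0.    -0.     0.   ]
 [ 0.    -0.285  0.959 -0.161]
 [ 0.     0.     0.     1.   ]]
0.75 [263.14666667  92.42222222]
```

View pics/w1.png

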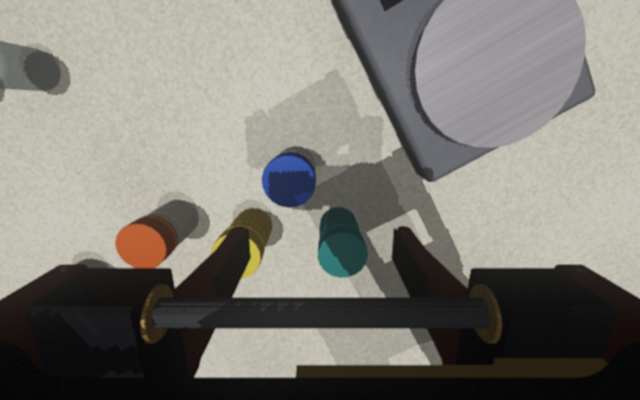

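The wrist view shows the blue lid at (289,180), the turquoise lid at (342,255) and the pan centre near (500,62). I'll convert these to world coordinates.

```bash
cat >> h.py <<'E'
def wray(s,u,v,z):
    i=camera_info("wrist");H=np.array(i["hand_eye"]);R=np.array(s["tool_rot"])
    o=R@H[:3,3]+s["tcp_pos"];d=R@H[:3,:3]@np.linalg.solve(np.array(i["intrinsics"]),[u,v,1]);return o+d*(z-o[2])/d[2]
E
python3 - <<'E'
from h import *
s=state()
for p in[(289,180),(342,255)]:print(wray(s,*p,.094).round(4))
print(wray(s,500,62,.084).round(4),s["tcp_pos"])
E
```

```text
[0.5222 0.0251 0.094 ]
[0.4209 0.0171 0.094 ]
[ 0.5231 -0.2054  0.084 ] [0.49832576 0.00127989 0.22275853]
```

```bash
python3 -m pendant '22 25 -50 0 87;22 25 -90 0 87;22 25 -125 0 87;22 25 -159 0 87;22 25 -159 0 87;22 25 -159 0 87'; python3 -m pendant '0 0 0 0 45;0 0 0 0 45;0 0 0 0 45;0 0 0 0 45;0 0 0 0 45;0 0 0 0 45' 30
```

```text
time_s: 2.85
tcp_pos: [0.5205, 0.0268, 0.0639]
tool_rot: [[0.876, -0.482, -0.001], [-0.482, -0.876, -0.0], [-0.001, 0.001, -1.0]]
contact_force: [-0.8, 0.0, 0.2]
width: 0.986
grip_force: 0.0
time_s: 3.45
tcp_pos: [0.5212, 0.0274, 0.0645]
tool_rot: [[0.877, -0.481, 0.001], [-0.481, -0.877, -0.0], [0.001, -0.001, -1.0]]
contact_force: [-1.1, -1.2, 7.0]
width: 0.629
grip_force: 30.0
```

```bash
python3 -m pendant '0 0 10 0 45;0 0 25 0 45;0 0 40 0 45;0 0 40 0 45;0 0 40 0 45;0 0 40 0 45;0 0 40 0 45'; for i in 1 2 3; do python3 -m pendant '0 0 0 0 45'|grep contact; done
```

```text
time_s: 4.15
tcp_pos: [0.5202, 0.0274, 0.103]
tool_rot: [[0.877, -0.481, -0.001], [-0.481, -0.877, -0.0], [-0.001, 0.001, -1.0]]
contact_force: [0.4, 0.0, -0.7]
width: 0.634
grip_force: 30.0
contact_force: [-0.1, 0.5, -1.8]
contact_force: [0.5, 0.5, -1.0]
contact_force: [-0.3, -0.4, -0.7]
```

About 1 N, so this is the light jar. I'll put it back and go to the other one.

```bash
python3 -m pendant '0 0 -20 0 45;0 0 -32 0 45;0 0 -37 0 45;0 0 -39 0 45;0 0 -40 0 45;0 0 -40 0 45;0 0 -40 0 45'; python3 -m pendant '0 0 0 0 87;0 0 0 0 87;0 0 0 0 87;0 0 0 0 87;0 0 40 0 87;0 0 80 0 87;0 0 120 0 87;0 0 160 0 87;0 0 160 0 87'; python3 -m pendant '3 345 0 60 87;3 345 0 60 87;3 345 0 60 87;3 345 0 60 87;3 345 0 60 87;3 345 0 60 87;3 345 0 60 87;3 345 0 60 87;3 345 0 60 87;3 345 0 60 87;3 345 0 60 87'
python3 - <<'E'
from h import *
s=state();im=get_image("wrist");cv2.imwrite("pics/w2.png",im[:,:,::-1])
t=get_image("top");cv2.imwrite("pics/top2.png",t[:,:,::-1])
for d in masks_of("wrist","jar_1_mid"):print(d["p"],np.argwhere(d["region"]).mean(0))
for d in place_of("top","jar_1_mid"):print(d["p"],d["position"])
E
```

```text
time_s: 5.15
tcp_pos: [0.5202, 0.0272, 0.0646]
tool_rot: [[0.877, -0.481, -0.001], [-0.481, -0.877, -0.0], [-0.001, 0.001, -1.0]]
contact_force: [-3.7, -1.3, 8.0]
width: 0.637
grip_force: 30.0
time_s: 6.05
tcp_pos: [0.5241, 0.0276, 0.229]
tool_rot: [[0.877, -0.481, 0.01], [-0.481, -0.877, 0.0], [0.009, -0.005, -1.0]]
contact_force: [0.7, -1.0, -0.6]
width: 0.995
grip_force: 0.0
time_s: 7.15
tcp_pos: [0.5237, 0.3709, 0.2234]
tool_rot: [[0.856, 0.517, -0.001], [0.517, -0.856, -0.001], [-0.001, 0.0, -1.0]]
contact_force: [-0.2, -0.4, 1.1]
width: 0.994
grip_force: 0.0
0.89 [180.38641686 317.45355191]
```

View pics/w2.png

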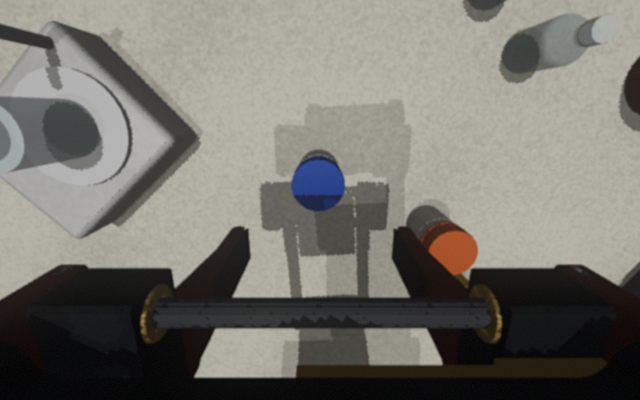

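View pics/top2.png

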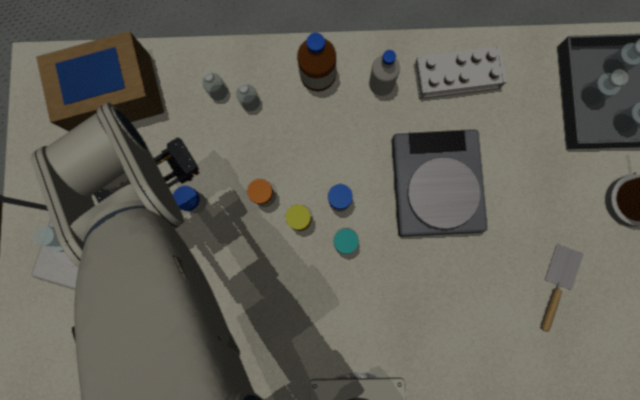

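The light jar is still upright at (340,197) in the top view. The wrist view shows the second blue lid at (318,184), with clear space around it.

```bash
python3 - <<'E'
from h import *
s=state();print(wray(s,318,184,.094).round(4),s["tcp_pos"])
E
```

```text
[0.5269 0.376  0.094 ] [0.52400782 0.37154841 0.22389798]
```

```bash
python3 -m pendant '2 3 -50 0 87;2 3 -90 0 87;2 3 -125 0 87;2 3 -159 0 87;2 3 -159 0 87;2 3 -159 0 87'; python3 -m pendant '0 0 0 0 45;0 0 0 0 45;0 0 0 0 45;0 0 0 0 45;0 0 0 0 45;0 0 0 0 45' 40;  python3 -m pendant '0 0 10 0 45;0 0 25 0 45;0 0 40 0 45;0 0 40 0 45;0 0 40 0 45;0 0 40 0 45;0 0 40 0 45'; for i in 1 2 3; do python3 -m pendant '0 0 0 0 45'|grep contact; done
```

```text
time_s: 7.95
tcp_pos: [0.5258, 0.3752, 0.0649]
tool_rot: [[0.855, 0.519, -0.001], [0.519, -0.855, -0.0], [-0.001, 0.0, -1.0]]
contact_force: [0.3, 0.8, -0.2]
width: 0.989
grip_force: 0.0
time_s: 8.55
tcp_pos: [0.5261, 0.3758, 0.0656]
tool_rot: [[0.855, 0.519, 0.001], [0.519, -0.855, 0.001], [0.001, -0.0, -1.0]]
contact_force: [-0.9, -0.1, 6.2]
width: 0.633
grip_force: 40.0
time_s: 9.25
tcp_pos: [0.5253, 0.3751, 0.104]
tool_rot: [[0.855, 0.519, -0.001], [0.519, -0.855, -0.001], [-0.001, 0.0, -1.0]]
contact_force: [-0.6, -0.5, -5.4]
width: 0.63
grip_force: 40.0
contact_force: [0.4, -0.2, -4.5]
contact_force: [-0.6, 0.0, -4.6]
contact_force: [-0.0, -0.2, -5.2]
```

It's heavy, about 5 N. I'll lift it and carry it to the pan.

```bash
python3 -m pendant '0 0 20 0 45;0 0 50 0 45;0 0 85 0 45;0 0 115 0 45;0 0 130 0 45;0 -20 130 0 45;0 -50 130 0 45;-1 -90 130 0 45;-1 -130 130 0 45;-2 -170 130 0 45;-2 -210 130 0 45;-2 -250 130 0 45'; python3 -m pendant '0 -40 0 0 45;0 -80 0 0 45;0 -120 0 0 45;0 -160 0 0 45;0 -200 0 0 45;0 -240 0 0 45;0 -280 0 0 45;-1 -305 0 0 45;-2 -320 0 0 45;-2 -330 0 0 45;-2 -330 0 0 45;-2 -330 0 0 45'
python3 - <<'E'
from h import *
s=state();print(s["tcp_pos"],s["contact_force"]);im=get_image("scene");cv2.imwrite("pics/s2.png",im[:,:,::-1])
E
```

```text
time_s: 10.75
tcp_pos: [0.5222, 0.1231, 0.2332]
tool_rot: [[0.855, 0.519, -0.002], [0.519, -0.855, -0.001], [-0.003, -0.001, -1.0]]
contact_force: [0.4, 0.1, -5.0]
width: 0.63
grip_force: 40.0
time_s: 11.95
tcp_pos: [0.5215, -0.2037, 0.2343]
tool_rot: [[0.855, 0.519, -0.001], [0.519, -0.855, 0.001], [-0.0, -0.001, -1.0]]
contact_force: [0.4, -0.0, -5.1]
width: 0.633
grip_force: 40.0
[ 0.52145345 -0.20369106  0.23433281] [ 0.39293616 -0.01092304 -5.07719683]
```

View pics/s2.png

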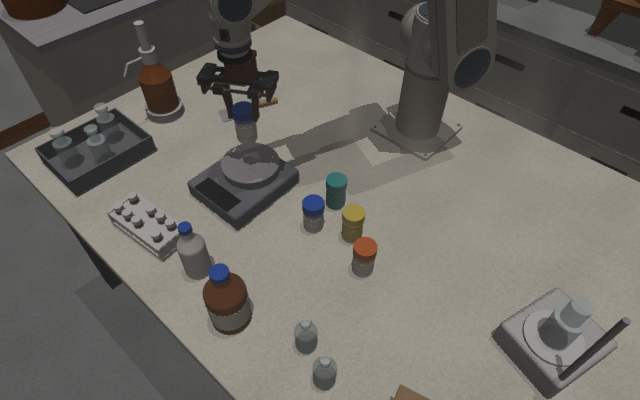

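The jar (243,120) hangs upright over the pan. Contact should come about 86 mm down, so I'll lower it slowly from there.

```bash
python3 -m pendant '0 0 -20 0 45;0 0 -45 0 45;0 0 -65 0 45;0 0 -75 0 45;0 0 -80 0 45;0 0 -80 0 45;0 0 -80 0 45'; python3 -m pendant '0 0 -2 0 45;0 0 -3 0 45;0 0 -4 0 45;0 0 -5 0 45;0 0 -6 0 45;0 0 -7 0 45;0 0 -8 0 45;0 0 -9 0 45;0 0 -10 0 45;0 0 -10 0 45;0 0 -10 0 45'
```

```text
time_s: 12.7
tcp_pos: [0.5224, -0.2046, 0.1555]
tool_rot: [[0.855, 0.519, 0.001], [0.519, -0.855, -0.0], [0.001, 0.001, -1.0]]
contact_force: [-0.7, 0.6, -4.6]
width: 0.63
grip_force: 40.0
time_s: 13.8
tcp_pos: [0.5218, -0.2046, 0.1448]
tool_rot: [[0.855, 0.519, 0.0], [0.519, -0.855, -0.0], [0.0, 0.0, -1.0]]
contact_force: [-0.6, -0.7, -1.4]
width: 0.633
grip_force: 40.0
```

Partly supported, with about 1.4 N still carried. I'll lower until that reaches zero.

```bash
python3 -m pendant '0 0 -1 0 45;0 0 -2 0 45;0 0 -2.5 0 45;0 0 -2.5 0 45;0 0 -2.5 0 45;0 0 -2.5 0 45'
```

```text
time_s: 14.4
tcp_pos: [0.5218, -0.2046, 0.1423]
tool_rot: [[0.855, 0.519, 0.0], [0.519, -0.855, -0.0], [0.0, 0.0, -1.0]]
contact_force: [0.0, -0.9, 0.6]
width: 0.631
grip_force: 40.0
```

Force is near zero, so I'll open, retreat slowly and look.

```bash
python3 -m pendant '0 0 0 0 60;0 0 0 0 70;0 0 0 0 87;0 0 0 0 87;0 0 0 0 87;0 0 15 0 87;0 0 35 0 87;0 0 65 0 87;0 0 100 0 87;0 0 140 0 87;0 0 140 0 87'
python3 -m pendant '-30 -50 0 0 87;-40 -100 0 0 87;-50 -150 0 0 87;-60 -200 0 0 87;-60 -200 0 0 87;-60 -200 0 0 87;-60 -200 0 0 87;-60 -200 0 0 87'
python3 - <<'E'
from h import *
for c in("top","scene"):
    im=get_image(c);cv2.imwrite(f"pics/{c}3.png",im[:,:,::-1])
    for d in place_of(c,"jar_1_mid")+place_of(c,"jar_orange_mid"):print(c,round(d["p"],2),d["position"].__repr__())
a=cv2.imread("pics/top3.png")[100:280,150:510];b=cv2.imread("pics/scene3.png")[60:340,150:510]
cv2.imwrite("pics/c3.png",cv2.resize(np.vstack([a,b]),None,fx=1.25,fy=1.25))
E
```

```text
time_s: 15.5
tcp_pos: [0.5246, -0.2057, 0.2879]
tool_rot: [[0.855, 0.519, 0.009], [0.519, -0.855, -0.004], [0.006, 0.008, -1.0]]
contact_force: [0.1, -0.6, 0.5]
width: 0.988
grip_force: 0.0
time_s: 16.3
tcp_pos: [0.4621, -0.4029, 0.2819]
tool_rot: [[0.854, 0.52, -0.0], [0.52, -0.854, 0.001], [0.0, -0.001, -1.0]]
contact_force: [1.3, 0.6, -0.5]
width: 0.991
grip_force: 0.0
top 0.87 [0.5226, -0.2101, 0.123]
top 0.89 [0.5338, 0.2042, 0.0481]
scene 0.7 [0.5199, -0.2073, 0.1261]
scene 0.78 [0.5354, 0.2071, 0.0458]
```

View pics/c3.png

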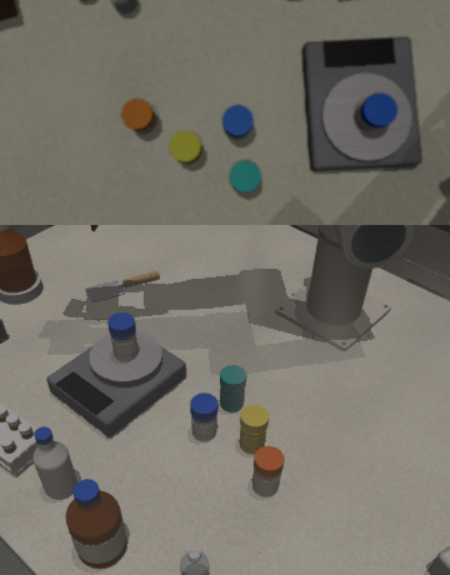

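The heavy jar stands upright near the pan centre. The light jar is back in place and the orange jar hasn't moved. The gripper is clear, so I'm handing in.

```bash
python3 -c "
from bench import *
print(job_done())"
```

```text
the job is handed in; nothing more can be done
None
```

I handed the job in, but no verdict came back: the heavy jar (about 0.5 kg, the one further to the robot's left) stands upright and released near the pan's centre, the light jar is back upright where it stood, and the orange-lidded jar was not touched.

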